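# Clear the mug and scan the cereal carton

## Robot

A 6-joint arm with a two-finger parallel gripper is mounted at the origin on the work surface. World frame = base frame: x ahead of the robot, y to its left, z up, the work surface at z = 0. Lengths are in m, angles in rad, forces in N, time in s.
With the tool pointing down it reaches from about 0.3 to 0.95 m from the base axis. Payload 3.1 kg.
Tool frame: the origin (TCP) lies on the centre line of the jaws, within the pads' length; the fingertips stand bot.finger_overhang ahead of it and the grasp point (between the pads) lies 11 mm behind it (bot.finger_overhang is the distance from the TCP to the fingertips, in m); z points along the fingers, y is the line along which they close (so a half turn about z gives the same grasp; the last joint's range is limited). The gripper opens to 85 mm and grips with 20 to 120 N. Pads are 22 mm wide; open, the fingers measure 114 mm over their backs; the gripper's body (76 mm by 85 mm) begins 54 mm behind the grasp point. The pads swing forward as they close: fully open they stand 13 mm farther back than shut.
Start: joints at [1.211, 0.308, 1.634, -0, 1.2, -0.07], TCP at [0.179, 0.599, 0.216] pointing down, gripper open.
Joint ranges: [-3.06, 3.06], [-0.79, 1.96], [0.05, 2.63], [-1.19, 4.34], [0.05, 2.64], [-2.94, 2.94]. Speed limits (rad/s): [2.79, 2.79, 3.14, 3.14, 3.14, 3.14].

## Interface

Orientations are given as a rotation vector (axis times angle).
In Python, from cell import bot gives the robot as it stands.
- The arm moves only by the tool jog_arm, never from a script. Its argument "moves" is a list of rows, each a list of 3 entries, a list of its own where there are three numbers: the shift along the tool's x, y, z in m, then the turn about the tool's z in rad, then the closure, from 0 (fully open) to 1 (shut). In form: [[[dx, dy, dz], spin, fingers], ...]. A call has 1 to 20 rows; each row is the pose to reach, as a shift and turn from the pose commanded when the call began, along the tool's axes at that moment; what a row does not reach only later rows make up. A row lasts 1/12 s, in which the tool goes at most 41.7 mm and 7.16 degrees, less where a joint would pass 70% of its speed; a pose out of reach is approached as far as the arm can. A call with a gripper value outside its range is refused whole. The fingers move at their own pace and stop on an object; the grip force is fixed at half the most. Time passes only in rows, so rows that repeat a pose let the fingers close. It gives the time, the measured TCP pose, the force, the opening and the grip force at its end, in the units of the state.
- bot.get_state(): the state, without advancing time (a new reading comes with each control period).
- bot.grab_frame(name): name is "scene" or "top" or "wrist"; returns a dict with "pixels" (400x640x3 uint8, red, green, blue), "fx", "fy", "cx", "cy" (pixels), "distortion" ([k1, k2, p1, p2, k3] as OpenCV has them; the pictures are not rectified), "R" (3x3) and "t" (3): a world point X has camera coordinates R X + t; the wrist camera has in their place "T_tool_cam" (4x4, takes a point from camera to tool coordinates, whose origin is the TCP and whose axes are the flange's). Camera axes: x right, y down, z forward; pixel columns grow to the right and rows downward; lengths in m; the calibration is good to about 2 mm. A picture is of the moment at which its call begins: read the wrist's pose just before it. There is no depth.
- bot.sign_off(): hands the job in; it is judged then, once.
The state is a dict: "t": time; "q": joint angles; "joint_vel": joint speeds; "effort": joint torques, N m; "ee_pos": TCP position; "tcp_rot": TCP orientation; "force": force on the tool from outside, world axes, zero at the start; "ft_torque": the same for the moment, N m; "grip_width": opening from 0.0 (shut) to 1.0 (fully open); "finger_force": force on a finger pad.
Only numpy, scipy, OpenCV 4.12 (cv2) and the standard library are available. Lean on these libraries where they do the work, as an engineer would, in place of code of your own. Each camera call takes 0.05 s, during which the arm holds its last target. There are 200 camera calls.

## Task

Somebody left a white mug standing on the cereal carton's barcode label: set the mug down upright on the cork coaster. Then take the hand scanner off its dock, aim its red window down at the middle of the label from 10 to 20 cm away and hold it steady there for a full second, and lay the scanner right side up along the middle of its dock again. Drop nothing, do not tip the mug, and leave the carton, the milk bottle, the cereal jar and the blue bowl where they are.

Things in the scene. Friction and masses are not known exactly. Their poses are not given: they have to be found in the camera images.
- mug: white ceramic mug, 60 mm outer diameter, 85 mm tall, upright, with a handle on its own +y side that reaches 66 mm from its axis, 14 to 74 mm above its underside; origin at the centre of its underside, z up along its axis. It starts standing on the carton's label. Grip it across the body along its own x axis, in its upper half (60 mm above its underside is good)
- carton: red cereal carton with cream bands, loose but heavy (1.6 kg), 150 (own x) x 220 (own y) x 60 mm high, lying flat; origin at the centre of its underside, z up
- label (a point): middle of the white barcode label (50 mm along the carton's x, 75 mm along its y) on the carton's top face, 60 mm above the table; z is normal to the label, pointing up
- coaster: round cork coaster, 120 mm diameter, 8 mm thick, fixed on the table; origin at the centre of its underside (its top is 8 mm above it). Coaster and dock may swap sides
- dock: flat grey scanner dock with a black rubber mat, fixed, 180 (own x) x 90 (own y) x 12 mm thick; origin at the centre of its underside, its top 12 mm above; x lies along its length
- scanner: hand barcode scanner, 0.26 kg, lying on the dock along it: a black bar body 130 mm long (own x from -77 to +53 mm), 40 mm wide (own y) and 36 mm high, with a yellow head at its +x end, turned 45 degrees, 52 mm wide, reaching x = +86 mm and 58 mm above the underside; origin on the underside, about the middle of the bar; z up
- scanner_grip (a point): good point to grip the scanner across its 40 mm wide body, 24 mm above its underside, right above its origin; axes as the scanner's
- scanner_eye (a point): centre of the scanner's red window, at (74, 0, 22) mm in the scanner's frame; this point's x axis is the beam's direction: forward (scanner +x) and 45 degrees down when the scanner is level, y sideways as the scanner's y
- milk: white milk bottle with blue cap, bystander, 72 mm diameter, 190 mm tall; origin at the centre of its underside
- jar: dark brown cereal jar with wooden cap, bystander, 84 mm diameter, 120 mm tall; origin at the centre of its underside
- bowl: blue ceramic bowl, bystander, 124 mm diameter, 50 mm tall; origin at the centre of its underside
Mind the look-alikes: they are no part of the job. There is more than one size of the mug; the job needs the smaller. Several things have the shape of the scanner; the one meant has the colours described above.

How it is judged:
On the way, in this order (a step that is already met when the one before it is completed fails the run):
1. the mug is cleared off the label: it stands upright on the coaster (axis within 30 mm of its centre), released (horizontal distance between mug and coaster below 0.03 m and angle between mug's own z axis and vertical below 0.12 rad and z of mug in the frame of coaster below 0.014 m and contact force between the fingers and mug below 0.1 N and linear speed of mug below 0.02 m/s), for 0.3 s.
2. the scanner is held by the gripper, lifted more than 40 mm off the dock (z of scanner in the frame of dock above 0.052 m and contact force between the fingers and scanner above 1 N), for 0.2 s.
3. the held scanner's beam meets the label from above within 20 mm of its middle (across the beam), 90 to 210 mm away, under 63 degrees off its normal, steady (under 30 mm/s) for 1 s (horizontal distance between mug and coaster below 0.03 m and x of label in the frame of scanner_eye between 0.09 and 0.21 m and y of label in the frame of scanner_eye between -0.02 and 0.02 m and z of label in the frame of scanner_eye between -0.02 and 0.02 m and angle between the x axis of scanner_eye and the z axis of label, either way round below 1.1 rad and z of scanner_eye in the frame of label above 0.03 m and contact force between the fingers and scanner above 1 N and linear speed of scanner below 0.03 m/s and angular speed of scanner below 0.3 rad/s), for 1 s.
At the end, for the whole second after the job is handed in: The mug stands upright and released on the coaster, axis within 30 mm of its centre; the scanner lies right side up at rest on the dock, within 35 mm along and 25 mm across of its centre and 20 degrees of its length (either way round); the carton is within 30 mm of its start (all of step 1 and x of scanner in the frame of dock between -0.035 and 0.035 m and y of scanner in the frame of dock between -0.025 and 0.025 m and z of scanner in the frame of dock below 0.018 m and angle between scanner's own z axis and vertical below 0.1 rad and angle between the x axis of scanner and the x axis of dock, either way round below 0.35 rad and linear speed of scanner below 0.02 m/s and distance of carton from where it was at the start of the episode below 0.03 m); the robot touches nothing.
It fails at once if the milk bottle, the cereal jar or the blue bowl is pushed more than 30 mm or tipped over (distance of any of milk, jar, bowl from where it was at the start of the episode above 0.03 m or angle between any of milk, jar, bowl's own z axis and vertical above 0.35 rad).
It fails at once if the carton is shoved more than 30 mm (distance of carton from where it was at the start of the episode above 0.03 m).
It fails at once if the mug is tipped over (angle between mug's own z axis and vertical above 0.8 rad).
It fails at once if the mug is dropped (faster than 0.6 m/s while not held) (contact force between the fingers and mug below 0.05 N and linear speed of mug above 0.6 m/s).
It fails at once if the scanner is dropped (faster than 0.6 m/s while not held) (contact force between the fingers and scanner below 0.05 N and linear speed of scanner above 0.6 m/s).
It also fails if it takes over 64 s, if anything falls off the work surface, if the arm or the gripper's body presses on something with over 40 N, if the wrist force passes 120 N, or if a joint passes its speed limit or range.

## Working session

There is one attempt and no reset: what is moved stays moved. The work goes in short steps, Python scripts to look and compute and a tool call to move; the robot and the scene stay as the last step left them, time stands still between calls to the robot, and variables do not carry over. Pictures are saved under pics/ and viewed, at most 11 in all, crops included, and the job is handed in when it is done.

Besides the shell and the picture viewer there is one more tool, called after "Call:" as name(argument=value, ...) on one line, values as JSON. jog_arm: Moves the arm, as the interface text tells. Its arguments: {"type":"object","properties":{"moves":{"type":"array","items":{"type":"array"}}},"required":["moves"]}

```bash
mkdir -p pics
cat > h.py <<'E'
import numpy as np,cv2,pickle
from cell import bot
from scipy.spatial.transform import Rotation as Ro
def grab(n,name):
    s=bot.get_state(); f=bot.grab_frame(n); f['ee']=np.array(s['ee_pos']); f['rot']=np.array(s['tcp_rot'])
    if 'R' not in f:
        T=np.eye(4);T[:3,:3]=Ro.from_rotvec(f['rot']).as_matrix();T[:3,3]=f['ee']
        W=np.linalg.inv(T@np.array(f['T_tool_cam'])); f['R']=W[:3,:3]; f['t']=W[:3,3]
    pickle.dump(f,open(f'pics/{name}.pkl','wb')); cv2.imwrite(f'pics/{name}.png',f['pixels'][:,:,::-1]); return f
def load(name): return pickle.load(open(f'pics/{name}.pkl','rb'))
def K(f): return np.array([[f['fx'],0,f['cx']],[0,f['fy'],f['cy']],[0,0,1.]])
def px2w(f,uv,z):
    n=cv2.undistortPoints(np.array(uv,float).reshape(-1,1,2),K(f),np.array(f['distortion'],float)).reshape(-1,2)
    R=np.array(f['R']);t=np.array(f['t']);c=-R.T@t
    d=np.c_[n,np.ones(len(n))]@R
    return c+d*((z-c[2])/d[:,2])[:,None]
def w2px(f,X):
    return cv2.projectPoints(np.array(X,float).reshape(-1,1,3),cv2.Rodrigues(np.array(f['R'],float))[0],np.array(f['t'],float),K(f),np.array(f['distortion'],float))[0].reshape(-1,2)
E
python3 - <<'E'
from h import *
for n in ['scene','top']:
    f=grab(n,n); print(n,-np.array(f['R']).T@f['t'],f['fx'])
print(bot.get_state(),bot.finger_overhang)
a=cv2.imread('pics/top.png');b=cv2.imread('pics/scene.png');cv2.imwrite('pics/both.png',cv2.resize(np.vstack([a,b]),(480,600)))
E
```

```text
scene [0.90938489 0.63041871 1.04901883] 483.16751802883635
top [0.3785759  0.05477684 1.23120144] 392.0003686061834
{'t': 0.1, 'q': array([ 1.21128064e+00,  3.08914939e-01,  1.63507958e+00, -4.72147168e-06,
        1.19971402e+00, -6.96955953e-02]), 'joint_vel': array([ 0.00210171, -0.00293859, -0.00281934,  0.00069713,  0.0006562 ,
        0.00063477]), 'effort': array([-5.71710025e-04, -4.16403437e+01, -2.77645040e+01, -3.02660067e-05,
        3.94810864e-03, -1.28090230e-05]), 'ee_pos': array([0.17835762, 0.59818295, 0.21445414]), 'tcp_rot': array([-0.45358936, -3.1082224 ,  0.00324839]), 'force': array([ 0.07643416, -0.26135315, -0.0640079 ]), 'ft_torque': array([-0.05240799,  0.02847282,  0.00758351]), 'finger_force': 0.0, 'grip_width': 0.9985518748699298} 0.008
```

View pics/top.png

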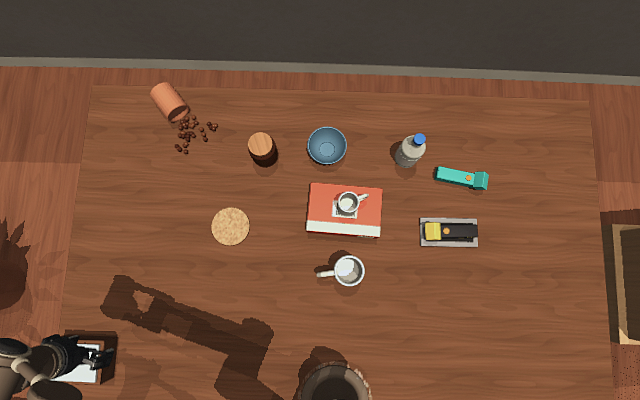

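View pics/scene.png

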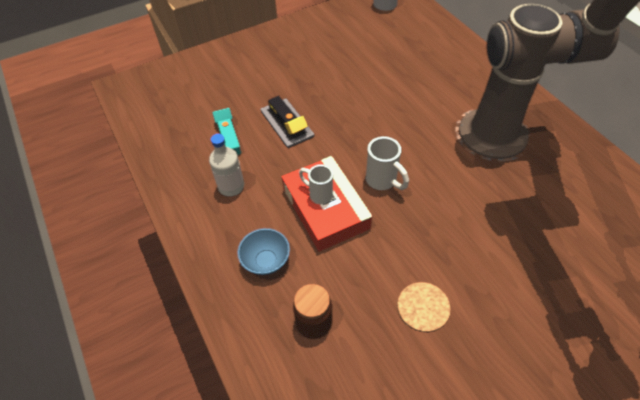

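Both pictures show two mugs: one on the carton at top (347,203), and a bigger one on the table at (349,270). They also show two scanner shapes: black with a yellow head on the dock at (448,231), and a teal one at (461,178). The job's items are the mug on the label and the black/yellow scanner. The coaster is at (230,226). I'll confirm this in an enlarged crop.

Run:
```python
from h import *
a=cv2.imread('pics/top.png')
c=cv2.resize(a[170:260,295:495],(800,360),interpolation=cv2.INTER_CUBIC)
d=cv2.resize(a[200:250,200:260],(288,240),interpolation=cv2.INTER_CUBIC)
b=cv2.imread('pics/scene.png');e=cv2.resize(b[150:250,270:398],(307,240),interpolation=cv2.INTER_CUBIC)
o=np.zeros((600,800,3),np.uint8);o[:360]=c;o[360:,:288]=d;o[360:,300:607]=e
cv2.imwrite('pics/crop1.png',o)
```

```text
(no output)
```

View pics/crop1.png

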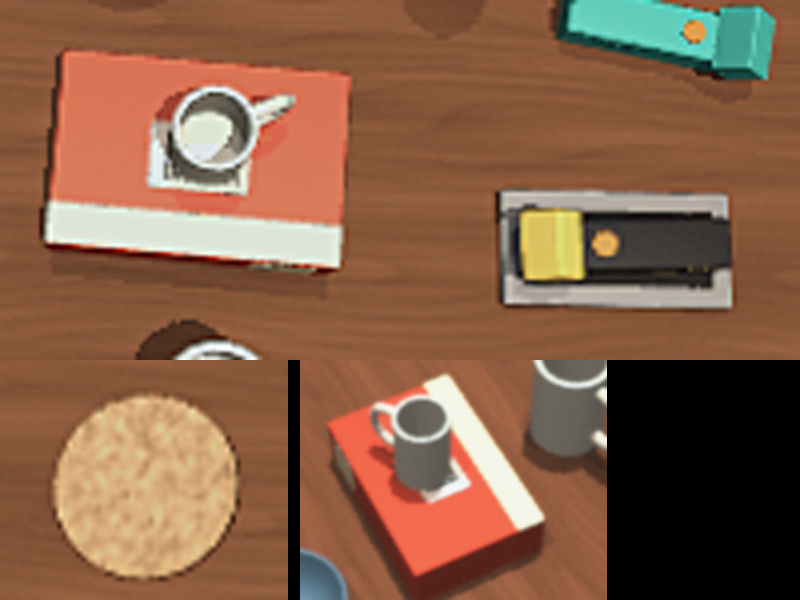

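Run:
```python
from h import *
f=load('top')
cr=lambda p:[[295+x/4,170+y/4] for x,y in p]
P=lambda n,p,z:print(n,px2w(f,p,z).round(4).tolist())
P('mug rim',cr([(214,128)]),.145)
P('rim ext',cr([(171,128),(258,128),(214,87),(214,171)]),.145)
P('handle',cr([(292,100)]),.134)
c=px2w(f,cr([(65,52),(350,74),(341,262),(48,238)]),.06);print('carton',c.round(4).tolist(),c.mean(0),np.linalg.norm(np.diff(c,axis=0),axis=1))
d=px2w(f,cr([(500,192),(729,196),(731,306),(502,304)]),.012);print('dock',d.round(4).tolist(),d.mean(0),np.linalg.norm(np.diff(d,axis=0),axis=1))
P('head yellow',cr([(521,210),(583,213),(583,280),(521,279)]),.058)
P('body right',cr([(730,222),(730,268)]),.048)
P('coaster',[(230.4,226.5)],.008)
P('label',cr([(150,123),(148,187),(248,193)]),.06)
g=load('scene')
s=lambda p:[[270+(x-300)/2.4,150+(y-360)/2.4] for x,y in p]
print('scene rim',px2w(g,s([(421,416)]),.145))
print('scene label corner',px2w(g,s([(468,483),(433,501)]),.06))
print('Rtool',Ro.from_rotvec(f['rot']).as_matrix().round(3))
```

```text
mug rim [[0.5686, -0.0188, 0.145]]
rim ext [[0.5677, 0.0114, 0.145], [0.5695, -0.0498, 0.145], [0.598, -0.0183, 0.145], [0.538, -0.0194, 0.145]]
handle [[0.5925, -0.0749, 0.134]]
carton [[0.6389, 0.0904, 0.06], [0.6285, -0.1278, 0.06], [0.4846, -0.1216, 0.06], [0.4961, 0.0982, 0.06]] [ 0.5620235  -0.01520521  0.06      ] [0.21843764 0.14404039 0.22004626]
dock [[0.5476, -0.2539, 0.012], [0.5497, -0.4359, 0.012], [0.4631, -0.4343, 0.012], [0.4598, -0.2544, 0.012]] [ 0.50507498 -0.34465622  0.012     ] [0.18203959 0.08658783 0.17996108]
head yellow [[0.528, -0.2581, 0.058], [0.5271, -0.3052, 0.058], [0.4764, -0.3041, 0.058], [0.4759, -0.2573, 0.058]]
body right [[0.5246, -0.4215, 0.048], [0.4894, -0.4202, 0.048]]
coaster [[0.5034, 0.3404, 0.008]]
label [[0.5858, 0.024, 0.06], [0.5368, 0.0243, 0.06], [0.5345, -0.0511, 0.06]]
scene rim [[ 0.57008872 -0.02197863  0.145     ]]
scene label corner [[0.54014534 0.02071311 0.06      ]
 [0.58328847 0.02203511 0.06      ]]
Rtool [[-0.958  0.286 -0.001]
 [ 0.286  0.958 -0.002]
 [ 0.    -0.002 -1.   ]]
```

The crop confirms it: the small mug stands on the white label with its handle towards the upper right, and the black/yellow scanner lies on the dock with its head towards +y. The measured sizes match what was given. Next I move above the mug.

Call:
jog_arm(moves=[[[-0.551,-0.481,0],0.88,0],[[-0.551,-0.481,0],0.88,0],[[-0.551,-0.481,0],0.88,0],[[-0.551,-0.481,0],0.88,0],[[-0.551,-0.481,0],0.88,0],[[-0.551,-0.481,0],0.88,0],[[-0.551,-0.481,0],0.88,0],[[-0.551,-0.481,0],0.88,0],[[-0.551,-0.481,0],0.88,0],[[-0.551,-0.481,0],0.88,0],[[-0.551,-0.481,0],0.88,0],[[-0.551,-0.481,0],0.88,0],[[-0.551,-0.481,0],0.88,0],[[-0.551,-0.481,0],0.88,0],[[-0.551,-0.481,0],0.88,0],[[-0.551,-0.481,0],0.88,0],[[-0.551,-0.481,0],0.88,0],[[-0.551,-0.481,0],0.88,0],[[-0.551,-0.481,0],0.88,0],[[-0.551,-0.481,0],0.88,0]])

```text
t: 1.77
ee_pos: [0.5691, -0.0206, 0.2148]
tcp_rot: [-1.737, -2.616, 0.001]
force: [-0.4, 0.2, -0.9]
grip_width: 1.0
finger_force: 0.0
```

Run:
```python
from h import *
f=grab('wrist','w1'); print(f['ee'],Ro.from_rotvec(f['rot']).as_matrix().round(3).tolist(),bot.get_state()['q'])
print(f['T_tool_cam'], w2px(f,[[.569,-.02,.145]]))
```

```text
[ 0.56906072 -0.0205856   0.21476723] [[-0.388, 0.922, -0.002], [0.922, 0.388, 0.001], [0.001, -0.001, -1.0]] [-1.11153415e-01  2.02936496e-01  1.76774125e+00  6.39426850e-04
  1.17312538e+00 -5.11196525e-01]
[[-1.97231762e-04 -9.60907907e-01 -2.76868118e-01  7.15686587e-02]
 [ 9.99999611e-01  4.84537408e-05 -8.80532110e-04 -1.26584156e-03]
 [ 8.59525563e-04 -2.76868184e-01  9.60907524e-01 -1.57240436e-01]
 [ 0.00000000e+00  0.00000000e+00  0.00000000e+00  1.00000000e+00]] [[321.51941147 200.32746687]]
```

View pics/w1.png

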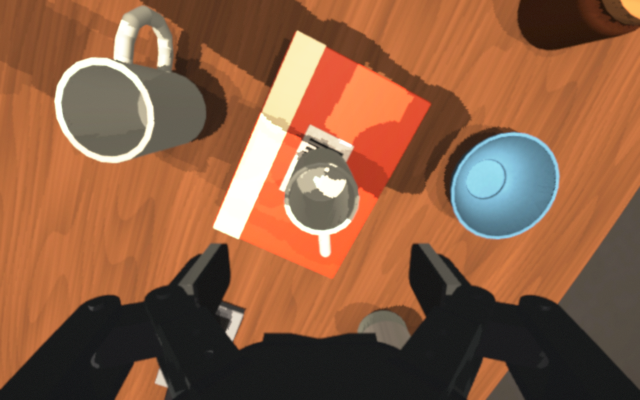

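The wrist view shows the mug rim centred at (321,199) against a predicted (321.5,200), with the handle pointing down the picture. The aim is good, so I descend, grip and lift.

Call:
jog_arm(moves=[[[0,0,0.02],0,0],[[0,0,0.04],0,0],[[0,0,0.06],0,0],[[0,0,0.08],0,0],[[0,0,0.095],0,0],[[0,0,0.105],0,0],[[0,0,0.105],0,0],[[0,0,0.105],0,1],[[0,0,0.105],0,1],[[0,0,0.105],0,1],[[0,0,0.105],0,1],[[0,0,0.105],0,1],[[0,0,0.105],0,1],[[0,0,0.105],0,1],[[0,0,0.105],0,1],[[0,0,0.105],0,1]])

```text
t: 3.15
ee_pos: [0.5709, -0.0194, 0.1126]
tcp_rot: [1.733, 2.617, 0.003]
force: [0.4, 1.0, 6.5]
grip_width: 0.67
finger_force: 64.8
```

Call:
jog_arm(moves=[[[0,0,-0.005],0,1],[[0,0,-0.015],0,1],[[0,0,-0.03],0,1],[[0,0,-0.045],0,1],[[0.005,0.001,-0.055],0,1],[[0.02,0.004,-0.06],0,1],[[0.04,0.009,-0.06],0,1],[[0.065,0.014,-0.06],0,1],[[0.093,0.02,-0.06],0,1],[[0.121,0.026,-0.06],0,1],[[0.149,0.032,-0.06],0,1],[[0.177,0.038,-0.06],0,1],[[0.205,0.044,-0.06],0,1],[[0.233,0.05,-0.06],0,1],[[0.261,0.057,-0.06],0,1],[[0.289,0.063,-0.06],0,1],[[0.315,0.068,-0.06],0,1],[[0.335,0.073,-0.06],0,1],[[0.35,0.076,-0.06],0,1],[[0.358,0.078,-0.06],0,1]])

```text
t: 4.82
ee_pos: [0.5003, 0.3424, 0.1705]
tcp_rot: [-1.732, -2.62, 0.0]
force: [-0.2, -1.1, -2.3]
grip_width: 0.665
finger_force: 64.3
```

Run:
```python
from h import *
f=grab('wrist','w2'); print(f['ee'],Ro.from_rotvec(f['rot']).as_matrix().round(3).tolist(),bot.get_state()['finger_force'])
grab('top','t2')
g=load('t2')
a=f['pixels'][:,:,::-1];b=g['pixels'][170:260,295:415,::-1]
o=np.zeros((600,800,3),np.uint8);o[:300,:480]=cv2.resize(a,(480,300));o[300:,:400]=cv2.resize(b,(400,300),interpolation=cv2.INTER_CUBIC)
o[300:,400:]=cv2.resize(g['pixels'][170:260,175:295,::-1],(400,300))
cv2.imwrite('pics/c2.png',o)
```

```text
[0.50026889 0.34243074 0.1705407 ] [[-0.392, 0.92, -0.001], [0.92, 0.392, 0.0], [0.0, -0.0, -1.0]] 64.29810256697237
```

View pics/c2.png

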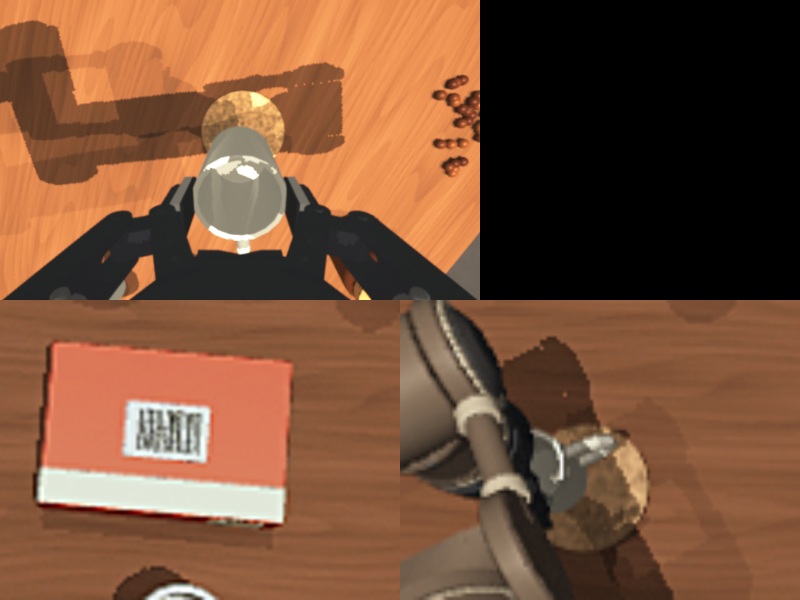

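The mug is held upright above the coaster, and the label is now clear (crop corners (127,400), (211,408), (207,463), (123,456)). Now I lower, release and retreat.

Call:
jog_arm(moves=[[[0,0,0.01],0,1],[[0,0,0.03],0,1],[[0,0,0.05],0,1],[[0,0,0.07],0,1],[[0,0,0.085],0,1],[[0,0,0.097],0,1],[[0,0,0.104],0,1],[[0,0,0.107],0,1],[[0,0,0.109],0,1],[[0,0,0.11],0,1],[[0,0,0.11],0,1],[[0,0,0.11],0,1]])

```text
t: 5.92
ee_pos: [0.502, 0.341, 0.0615]
tcp_rot: [1.734, 2.619, 0.002]
force: [-0.4, -1.3, -1.9]
grip_width: 0.67
finger_force: 64.2
```

Run:
```python
from h import *
s=bot.get_state();print(s['ee_pos'],s['force'],s['q'])
f=load('t2')
l=px2w(f,[[295+x/3.333,170+(y-300)/3.333] for x,y in [(127,400),(211,408),(207,463),(123,456)]],.06);print(l.round(4).tolist(),l.mean(0))
```

```text
[0.50197937 0.34102382 0.06154336] [-0.42619044 -1.29726438 -1.890355  ] [ 5.25019570e-01  4.55630296e-01  1.77742012e+00 -5.47705423e-05
  9.06744996e-01  1.23923433e-01]
[[0.5882, 0.0223, 0.06], [0.5831, -0.0544, 0.06], [0.5326, -0.0515, 0.06], [0.5367, 0.0246, 0.06]] [ 0.56013435 -0.01475465  0.06      ]
```

Call:
jog_arm(moves=[[[0,0,0.001],0,1],[[0,0,0.002],0,1],[[0,0,0.002],0,1],[[0,0,0.002],0,1]])

```text
t: 6.25
ee_pos: [0.502, 0.3413, 0.0607]
tcp_rot: [1.734, 2.619, 0.003]
force: [-2.2, -1.2, 4.9]
grip_width: 0.666
finger_force: 65.0
```

Call:
jog_arm(moves=[[[0,0,0],0,0],[[0,0,0],0,0],[[0,0,0],0,0],[[0,0,0],0,0],[[0,0,0],0,0],[[0,0,0],0,0],[[0,0,-0.02],0,0],[[0,0,-0.05],0,0],[[0,0,-0.08],0,0],[[0,0,-0.11],0,0],[[0,0,-0.14],0,0],[[0,0,-0.17],0,0],[[0,0,-0.19],0,0],[[0,0,-0.19],0,0]])

```text
t: 7.42
ee_pos: [0.5045, 0.3425, 0.255]
tcp_rot: [1.732, 2.615, 0.016]
force: [-0.0, -0.1, 0.9]
grip_width: 0.997
finger_force: 0.0
```

Run:
```python
from h import *
f=grab('wrist','w3'); g=grab('top','t3'); print(f['ee'],Ro.from_rotvec(f['rot']).as_matrix().round(3).tolist(),bot.get_state()['q'],bot.get_state()['finger_force'])
o=np.zeros((600,800,3),np.uint8);o[:400,:640]=f['pixels'][:,:,::-1]
o[400:,:300]=cv2.resize(g['pixels'][190:260,190:295,::-1],(300,200))
o[400:,300:]=cv2.resize(g['pixels'][210:250,410:510,::-1],(500,200),interpolation=cv2.INTER_CUBIC)
cv2.imwrite('pics/c3.png',o)
```

```text
[0.50446585 0.34246347 0.25501171] [[-0.39, 0.921, 0.01], [0.921, 0.39, 0.006], [0.001, 0.011, -1.0]] [ 5.24948361e-01  2.42704001e-01  1.64696713e+00 -4.99078142e-05
  1.24995375e+00  1.23995763e-01] 0.0
```

View pics/c3.png

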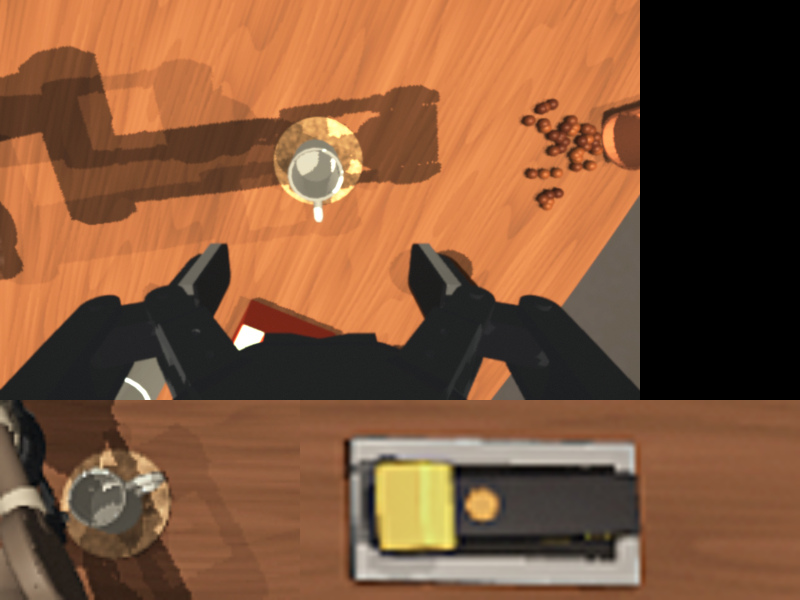

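The mug stands upright on the coaster, clear of the fingers, at wrist (316,173) and in the lower-left inset. The scanner still lies centred on the dock with its head towards +y. Next I move above the scanner.

Call:
jog_arm(moves=[[[-0.634,-0.268,0],0.384,0],[[-0.634,-0.268,0],0.384,0],[[-0.634,-0.268,0],0.384,0],[[-0.634,-0.268,0],0.384,0],[[-0.634,-0.268,0],0.384,0],[[-0.634,-0.268,0],0.384,0],[[-0.634,-0.268,0],0.384,0],[[-0.634,-0.268,0],0.384,0],[[-0.634,-0.268,0],0.384,0],[[-0.634,-0.268,0],0.384,0],[[-0.634,-0.268,0],0.384,0],[[-0.634,-0.268,0],0.384,0],[[-0.634,-0.268,0],0.384,0],[[-0.634,-0.268,0],0.384,0],[[-0.634,-0.268,0],0.384,0],[[-0.634,-0.268,0],0.384,0],[[-0.634,-0.268,0],0.384,0],[[-0.634,-0.268,0],0.384,0],[[-0.634,-0.268,0],0.384,0],[[-0.634,-0.268,0],0.384,0]])

```text
t: 9.18
ee_pos: [0.5009, -0.3463, 0.2462]
tcp_rot: [-2.199, -2.237, -0.0]
force: [0.3, 0.8, 0.3]
grip_width: 1.0
finger_force: 0.0
```

Run:
```python
from h import *
g=load('w3');print('mug',px2w(g,[(316,173)],.093))
t=load('top');print('milk cap/base',px2w(t,[(419,140)],.19),px2w(t,[(405,160)],.0))
f=grab('wrist','w4'); print(f['ee'],Ro.from_rotvec(f['rot']).as_matrix().round(3).tolist())
import math
def S(x,y,z,o=(.504,-.344),h=math.radians(91)):return [o[0]+math.cos(h)*x-math.sin(h)*y,o[1]+math.sin(h)*x+math.cos(h)*y,z+.012]
im=f['pixels'][:,:,::-1].copy()
for p in w2px(f,[S(-.077,-.02,.036),S(-.077,.02,.036),S(.03,-.02,.036),S(.03,.02,.036),S(0,0,.036)]): cv2.circle(im,tuple(int(v) for v in p),2,(0,255,0),-1)
cv2.imwrite('pics/c4.png',im)
```

```text
mug [[0.50052201 0.34340377 0.093     ]]
milk cap/base [[ 0.74192402 -0.20921429  0.19      ]] [[ 0.73846119 -0.21048082  0.        ]]
[ 0.5009232  -0.34634403  0.2462075 ] [[-0.017, 1.0, -0.003], [1.0, 0.017, 0.003], [0.003, -0.003, -1.0]]
```

View pics/c4.png

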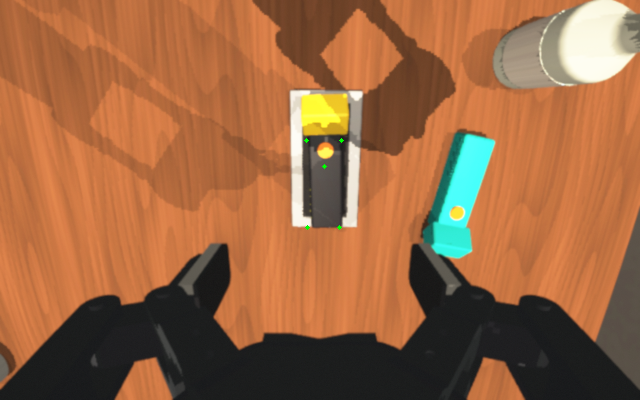

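The overlay fits the scanner within 3 px: the tail is at 310–344, row 227, against a predicted 307–340. So it sits about 3 mm farther in +x, turned about 1°. Now I descend and grip.

Call:
jog_arm(moves=[[[0.002,0.005,0.03],-0.015,0],[[0.002,0.005,0.06],-0.015,0],[[0.002,0.005,0.09],-0.015,0],[[0.002,0.005,0.12],-0.015,0],[[0.002,0.005,0.15],-0.015,0],[[0.002,0.005,0.175],-0.015,0],[[0.002,0.005,0.195],-0.015,0],[[0.002,0.005,0.207],-0.015,0],[[0.002,0.005,0.213],-0.015,0],[[0.002,0.005,0.216],-0.015,0],[[0.002,0.005,0.216],-0.015,0],[[0.002,0.005,0.216],-0.015,0]])

```text
t: 10.23
ee_pos: [0.5081, -0.3461, 0.034]
tcp_rot: [2.183, 2.255, 0.0]
force: [0.4, -0.0, -0.0]
grip_width: 0.999
finger_force: 0.0
```

Call:
jog_arm(moves=[[[0,0,0],0,1],[[0,0,0],0,1],[[0,0,0],0,1],[[0,0,0],0,1],[[0,0,0],0,1],[[0,0,0],0,1],[[0,0,0],0,1],[[0,0,0],0,1],[[0,0,0],0,1],[[0,0,0],0,1],[[0,0,0],0,1],[[0,0,0],0,1]])

```text
t: 11.23
ee_pos: [0.5069, -0.3456, 0.0325]
tcp_rot: [-2.186, -2.257, 0.0]
force: [-0.1, 0.3, -0.4]
grip_width: 0.0
finger_force: 0.0
```

The fingers closed on nothing, so I need to look.

Run:
```python
from h import *
f=grab('wrist','w5'); g=grab('scene','s5'); t=grab('top','t5')
o=np.zeros((600,800,3),np.uint8);o[:300,:480]=cv2.resize(f['pixels'][:,:,::-1],(480,300))
o[300:,:400]=cv2.resize(g['pixels'][60:180,210:370,::-1],(400,300),interpolation=cv2.INTER_CUBIC)
o[300:,400:]=cv2.resize(t['pixels'][170:260,400:520,::-1],(400,300),interpolation=cv2.INTER_CUBIC)
cv2.imwrite('pics/c5.png',o)
s=bot.get_state();print(s['grip_width'],s['ee_pos'],s['finger_force'])
```

```text
-0.0005627177487551615 [ 0.50695687 -0.34563552  0.03254572] 0.0
```

View pics/c5.png

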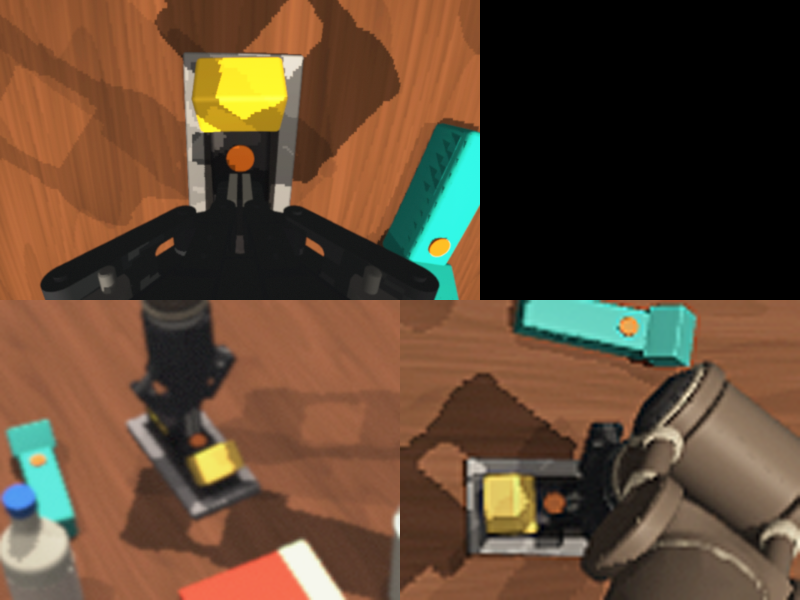

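```bash
python3 - <<'E'
from h import *
for n,pts,tail in [('w5',[(245.3,72),(404,75)],None),('w4',[(291,90),(363,91),(357,227),(291,227)],None)]:
    f=load(n)
    for z in (-.03,-.02,-.01,0,.012,.02):
        p=px2w(f,pts,z);print(n,z,p[:,:2].round(3).tolist(),np.linalg.norm(np.diff(p,axis=0),axis=1).round(4))
f=load('w5')
print('tips shut',w2px(f,[f['ee']+[0,0,-.008],f['ee'],f['ee']+[0,0,.011]]))
print('orange dot z.048',px2w(f,[(320,211)],.048), px2w(load('w4'),[(325,150)],.048),px2w(load('top'),[(295+606/4,170+243/4)],.048))
print('f5 head',w2px(f,[[.504-.026,-.258,.07],[.504+.026,-.258,.07]]))
E
python3 - <<'E'
import cv2
im=cv2.imread('pics/w5.png');s5=cv2.imread('pics/s5.png')
import numpy as np
o=np.zeros((600,800,3),np.uint8);o[:300]=cv2.resize(im[190:310,160:480],(800,300),interpolation=cv2.INTER_CUBIC)
o[300:,:400]=cv2.resize(s5[75:150,250:350],(400,300),interpolation=cv2.INTER_CUBIC)
cv2.imwrite('pics/c6.png',o)
E
```

```text
w5 -0.03 [[0.452, -0.254], [0.56, -0.252]] [0.1078]
w5 -0.02 [[0.454, -0.255], [0.557, -0.253]] [0.1029]
w5 -0.01 [[0.457, -0.256], [0.555, -0.255]] [0.098]
w5 0 [[0.459, -0.257], [0.552, -0.256]] [0.0931]
w5 0.012 [[0.462, -0.258], [0.549, -0.257]] [0.0872]
w5 0.02 [[0.464, -0.259], [0.547, -0.258]] [0.0833]
w4 -0.03 [[0.458, -0.255], [0.556, -0.254], [0.557, -0.452], [0.457, -0.454]] [0.0976 0.1976 0.1008]
w4 -0.02 [[0.459, -0.255], [0.554, -0.255], [0.556, -0.448], [0.458, -0.45]] [0.0953 0.1931 0.0984]
w4 -0.01 [[0.46, -0.256], [0.553, -0.255], [0.555, -0.444], [0.458, -0.445]] [0.0931 0.1885 0.0961]
w4 0 [[0.461, -0.256], [0.552, -0.256], [0.553, -0.44], [0.459, -0.441]] [0.0908 0.1839 0.0938]
w4 0.012 [[0.462, -0.257], [0.55, -0.256], [0.552, -0.435], [0.461, -0.436]] [0.0881 0.1785 0.091 ]
w4 0.02 [[0.463, -0.257], [0.549, -0.257], [0.551, -0.432], [0.461, -0.433]] [0.0863 0.1748 0.0891]
tips shut [[322.30175782 231.70374157]
 [322.41991391 237.38209823]
 [322.60058867 246.07141507]]
orange dot z.048 [[ 0.5048845 -0.3245677  0.048    ]] [[ 0.50461334 -0.32460727  0.048     ]] [[ 0.50585879 -0.32543116  0.048     ]]
f5 head [[252.41044677  56.52829277]
 [394.42121715  61.39211771]]
```

View pics/c6.png

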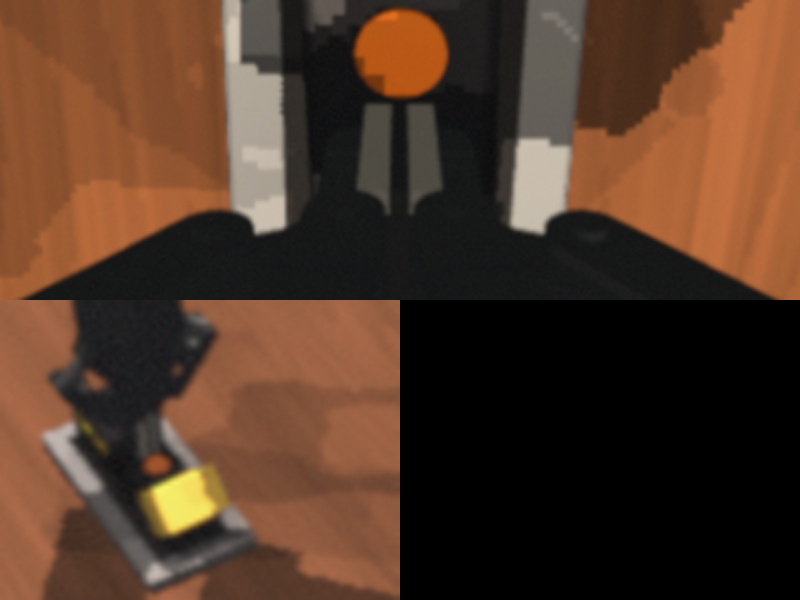

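Run:
```python
from h import *
f=load('w4');T=np.array(f['T_tool_cam']);print(f['fx'],f['cx'],f['cy'],f['distortion'])
def tool(f,uv,x):   # tool-frame point on ray with given tool x
    n=cv2.undistortPoints(np.array([[uv]],float),K(f),np.array(f['distortion'],float)).ravel()
    d=T[:3,:3]@[n[0],n[1],1];return T[:3,3]+d*(x-T[0,3])/d[0]
for x in (0,.011): print('open',tool(f,(230,245),x),tool(f,(410,245),x))
g=load('w5')
for x in (0,.011): print('shut',tool(g,(320,232),x))
for nm in ('w2',): print('mug')
```

```text
305.2852309241994 319.2859298165588 193.3213948695107 [-0.04455519  0.          0.          0.          0.        ]
open [ 0.         -0.04912783 -0.01004691] [ 0.          0.04637705 -0.00998841]
open [ 0.011      -0.04176188 -0.03284535] [ 0.011       0.0389501  -0.03279591]
shut [ 0.         -0.0013526   0.00749824]
shut [ 0.011      -0.00138663 -0.01801779]
mug
```

The overlay shows the shut fingertips just above the body top, at about z 0.05. The tips therefore sit higher than the nominal figures say. I'll reopen and go about 15 mm lower, watching the force.

Call:
jog_arm(moves=[[[0,0,-0.02],0,0],[[0,0,-0.02],0,0],[[0,0,-0.02],0,0],[[0,0,-0.02],0,0],[[0,0,-0.02],0,0],[[0,0,-0.02],0,0],[[0,0,-0.02],0,0],[[0,0,-0.02],0,0],[[0,0,-0.01],0,0],[[0,0,0],0,0],[[0,0,0.007],0,0],[[0,0,0.012],0,0],[[0,0,0.015],0,0],[[0,0,0.015],0,0],[[0,0,0.015],0,0]])

```text
t: 12.63
ee_pos: [0.5069, -0.3456, 0.0172]
tcp_rot: [-2.185, -2.256, 0.0]
force: [0.1, -0.5, 0.8]
grip_width: 1.0
finger_force: 0.0
```

Call:
jog_arm(moves=[[[0,0,0],0,1],[[0,0,0],0,1],[[0,0,0],0,1],[[0,0,0],0,1],[[0,0,0],0,1],[[0,0,0],0,1],[[0,0,0],0,1],[[0,0,0],0,1],[[0,0,0],0,1]])

```text
t: 13.38
ee_pos: [0.5077, -0.3462, 0.0184]
tcp_rot: [2.184, 2.255, 0.0]
force: [0.8, -0.6, 5.9]
grip_width: 0.45
finger_force: 63.1
```

The grip is now at 38 mm, which matches the body, but it's shallow. I'll reopen and go 12 mm deeper for security.

Call:
jog_arm(moves=[[[0,0,0],0,0],[[0,0,0],0,0],[[0,0,0],0,0],[[0,0,0],0,0],[[0,0,0],0,0],[[0,0,0],0,0],[[0,0,0.004],0,0],[[0,0,0.008],0,0],[[0,0,0.012],0,0],[[0,0,0.012],0,0],[[0,0,0.012],0,0]])

```text
t: 14.3
ee_pos: [0.5065, -0.3453, 0.0049]
tcp_rot: [-2.185, -2.256, 0.0]
force: [-0.5, 0.7, -0.5]
grip_width: 0.997
finger_force: 0.0
```

Call:
jog_arm(moves=[[[0,0,0],0,1],[[0,0,0],0,1],[[0,0,0],0,1],[[0,0,0],0,1],[[0,0,0],0,1],[[0,0,0],0,1],[[0,0,0],0,1],[[0,0,0],0,1],[[0,0,0],0,1]])

```text
t: 15.05
ee_pos: [0.5075, -0.3461, 0.0061]
tcp_rot: [2.185, 2.256, 0.0]
force: [1.1, -0.5, 3.4]
grip_width: 0.453
finger_force: 62.9
```

Call:
jog_arm(moves=[[[0,0,-0.004],0,1],[[0,0,-0.012],0,1],[[0,0,-0.024],0,1],[[0,0,-0.038],0,1],[[0,0,-0.052],0,1],[[0,0,-0.066],0,1],[[0.004,0.002,-0.08],0,1],[[0.012,0.005,-0.095],0,1],[[0.024,0.01,-0.107],0,1],[[0.039,0.016,-0.116],0,1],[[0.055,0.023,-0.122],0,1],[[0.071,0.03,-0.125],0,1],[[0.087,0.036,-0.125],0,1],[[0.103,0.043,-0.125],0,1],[[0.119,0.049,-0.125],0,1],[[0.133,0.055,-0.125],0,1],[[0.144,0.06,-0.125],0,1],[[0.152,0.063,-0.125],0,1],[[0.156,0.065,-0.125],0,1],[[0.156,0.065,-0.125],0,1]])

```text
t: 16.72
ee_pos: [0.5674, -0.1867, 0.1308]
tcp_rot: [2.184, 2.258, 0.0]
force: [-0.3, -0.1, -2.3]
grip_width: 0.457
finger_force: 62.4
```

Run:
```python
from h import *
s=bot.get_state();print(s['ee_pos'],s['tcp_rot'],s['finger_force'])
f=grab('wrist','w7');g=grab('top','t7');sc=grab('scene','s7')
o=np.zeros((600,800,3),np.uint8);o[:300,:480]=cv2.resize(f['pixels'][:,:,::-1],(480,300))
o[300:,:400]=cv2.resize(sc['pixels'][80:230,210:410,::-1],(400,300),interpolation=cv2.INTER_CUBIC)
o[300:,400:]=cv2.resize(g['pixels'][170:260,295:415,::-1],(400,300),interpolation=cv2.INTER_CUBIC)
cv2.imwrite('pics/c7.png',o)
ee=f['ee'];o0=np.array([ee[0]-.001,ee[1]+.001,ee[2]+.006]);h=np.array([-.032,.9995,0]);eye=o0+.074*h+[0,0,.022];L=np.array([.560,-.0145,.06]);b=(h-[0,0,1])/2**.5
v=L-eye;print('d',v@b,'across',v-(v@b)*b)
# predicted pts level: head ridge, tail, dot
P=[o0+.02*h+[0,0,.036],o0-.077*h+[0,0,.036],o0+.086*h+[0,0,.04],L]
print('wrist',w2px(f,P)*.75,'scene',(w2px(sc,P)-[210,80])*2+[0,300],'top',(w2px(g,P)-[295,170])*400/120+[400,300])
```

```text
[ 0.56735311 -0.18669592  0.13084826] [2.18403893e+00 2.25792705e+00 3.27362094e-04] 62.445091009140015
d 0.13870612818974168 across [-0.00084655 -0.00079808 -0.00076821]
wrist [[240.88844325 174.56946736]
 [240.45716033 306.37384974]
 [241.329964    42.6802421 ]
 [239.6446136  -41.35833316]] scene [[167.04361065 394.68260506]
 [130.56382657 349.45090069]
 [193.40367733 425.33782726]
 [232.46088878 529.61766843]] top [[758.67559604 409.67442818]
 [875.54004174 409.47543435]
 [679.52000844 408.98967187]
 [566.73870737 431.79981267]]
```

View pics/c7.png

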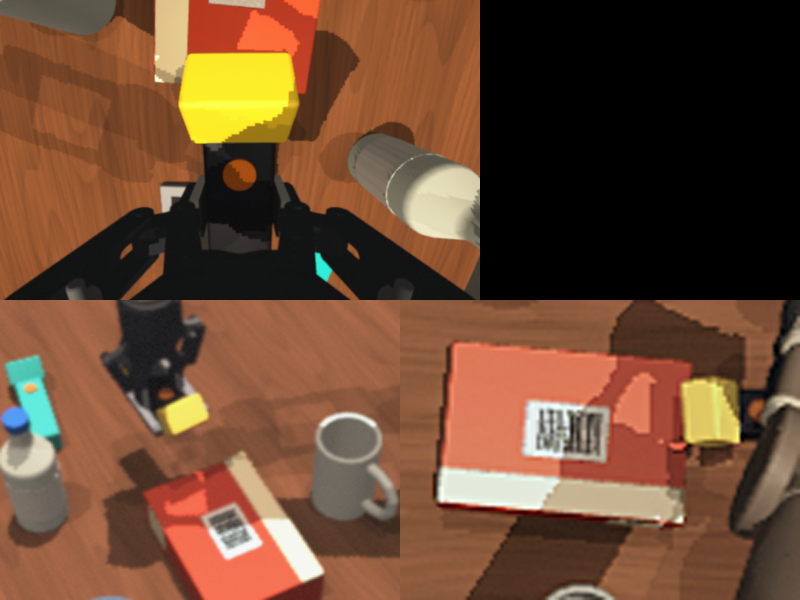

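The scanner is level: its dot is at wrist (239,174) against a predicted (241,174.6). The head points at the label at a computed range of 139 mm, under 2 mm off. I hold here.

Call:
jog_arm(moves=[[[0,0,0],0,1],[[0,0,0],0,1],[[0,0,0],0,1],[[0,0,0],0,1],[[0,0,0],0,1],[[0,0,0],0,1],[[0,0,0],0,1],[[0,0,0],0,1],[[0,0,0],0,1],[[0,0,0],0,1],[[0,0,0],0,1],[[0,0,0],0,1],[[0,0,0],0,1],[[0,0,0],0,1],[[0,0,0],0,1],[[0,0,0],0,1],[[0,0,0],0,1],[[0,0,0],0,1],[[0,0,0],0,1],[[0,0,0],0,1]])

```text
t: 18.53
ee_pos: [0.567, -0.1876, 0.1306]
tcp_rot: [2.186, 2.257, 0.0]
force: [0.1, -0.3, -2.6]
grip_width: 0.46
finger_force: 62.4
```

Call:
jog_arm(moves=[[[-0.004,-0.002,0],0,1],[[-0.012,-0.005,0],0,1],[[-0.024,-0.01,0],0,1],[[-0.039,-0.016,0],0,1],[[-0.055,-0.023,0],0,1],[[-0.071,-0.03,0.003],0,1],[[-0.087,-0.036,0.009],0,1],[[-0.103,-0.043,0.018],0,1],[[-0.119,-0.049,0.03],0,1],[[-0.133,-0.055,0.042],0,1],[[-0.144,-0.06,0.056],0,1],[[-0.152,-0.063,0.07],0,1],[[-0.156,-0.065,0.084],0,1],[[-0.156,-0.065,0.096],0,1],[[-0.156,-0.065,0.106],0,1],[[-0.156,-0.065,0.114],0,1],[[-0.156,-0.065,0.119],0,1],[[-0.156,-0.065,0.122],0,1],[[-0.156,-0.065,0.123],0,1],[[-0.156,-0.065,0.123],0,1]])

```text
t: 20.2
ee_pos: [0.5075, -0.3455, 0.0078]
tcp_rot: [2.184, 2.257, 0.0]
force: [0.1, 0.2, -2.4]
grip_width: 0.458
finger_force: 62.4
```

Still carrying the weight (−2.4 N). I lower another 2–3 mm to contact.

Call:
jog_arm(moves=[[[0,0,0.001],0,1],[[0,0,0.002],0,1],[[0,0,0.003],0,1],[[0,0,0.003],0,1],[[0,0,0.003],0,1]])

```text
t: 20.62
ee_pos: [0.5077, -0.3461, 0.0061]
tcp_rot: [2.185, 2.256, 0.0]
force: [-1.9, 1.9, 6.0]
grip_width: 0.455
finger_force: 63.4
```

Call:
jog_arm(moves=[[[0,0,0],0,0],[[0,0,0],0,0],[[0,0,0],0,0],[[0,0,0],0,0],[[0,0,0],0,0],[[0,0,0],0,0],[[0,0,-0.02],0,0],[[0,0,-0.05],0,0],[[0,0,-0.08],0,0],[[0,0,-0.11],0,0],[[0,0,-0.14],0,0],[[0,0,-0.17],0,0],[[0,0,-0.2],0,0],[[0,0,-0.23],0,0],[[0,0,-0.24],0,0],[[0,0,-0.24],0,0],[[0,0,-0.24],0,0]])

```text
t: 22.03
ee_pos: [0.5068, -0.3456, 0.2442]
tcp_rot: [2.186, 2.257, 0.0]
force: [-0.1, 0.4, -1.3]
grip_width: 0.999
finger_force: 0.0
```

Run:
```python
from h import *
f=grab('wrist','w8');g=grab('top','t8');print(f['ee'],bot.get_state()['finger_force'])
o=np.zeros((600,800,3),np.uint8);o[:300,:480]=cv2.resize(f['pixels'][:,:,::-1],(480,300))
o[300:]=cv2.resize(g['pixels'][120:285,200:520,::-1],(800,300),interpolation=cv2.INTER_CUBIC)
cv2.imwrite('pics/c8.png',o)
```

```text
[ 0.50683369 -0.34555528  0.24422567] 0.0
```

View pics/c8.png

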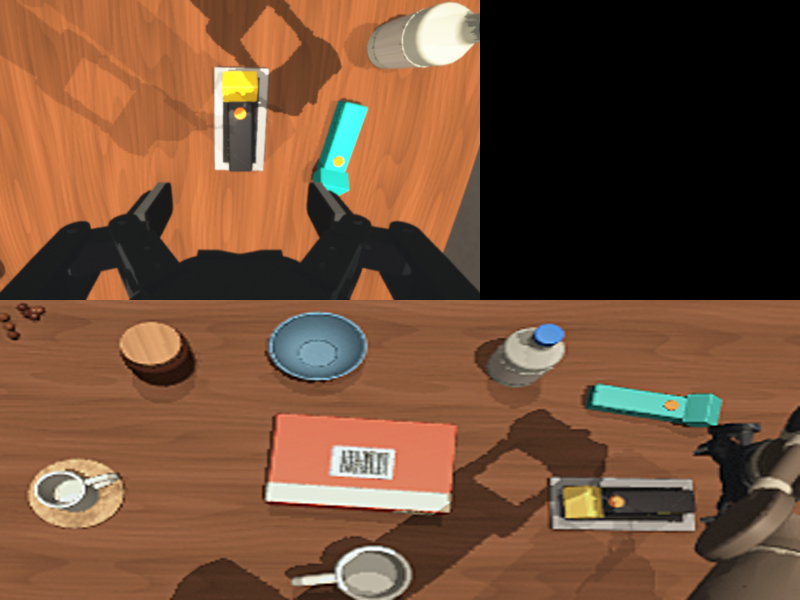

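The scanner lies along the dock (wrist (240,120)), the mug stands on the coaster at (62,489), and the carton and bystanders are unmoved. The arm is clear, so I hand in.

```bash
python3 -c "
from cell import bot
print(bot.sign_off())"
```

```text
the job is handed in; nothing more can be done
None
```

The job is handed in at about 22 s, with no verdict returned: the mug is on the coaster, the label was scanned (about 14 cm away, held over 1.5 s), and the scanner is back on its dock after one missed grasp that moved nothing.

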